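# Demould a specimen block with the ejector lever

## Robot

A 7-joint arm with a two-finger parallel gripper is mounted at the origin on the work surface. World frame = base frame: x ahead of the robot, y to its left, z up, the work surface at z = 0. Lengths are in m, angles in rad, forces in N, time in s.
With the tool pointing down it reaches from about 0.425 to 0.925 m from the base axis. Payload 6.8 kg.
Tool frame: the origin (TCP) lies on the front face of the gripper's body, between the roots of the fingers; the fingertips stand 73 mm ahead of it and the grasp point (between the pads) lies 54 mm ahead of it; z points along the fingers, y is the line along which they close (so a half turn about z gives the same grasp; the last joint's range is limited). The gripper opens to 85 mm and grips with 20 to 120 N. Pads are 22 mm wide; open, the fingers measure 114 mm over their backs; the gripper's body (76 mm by 85 mm) begins 54 mm behind the grasp point. The pads swing forward as they close: fully open they stand 13 mm farther back than shut.
Start: joints at [1.113, 0.477, 0.022, 1.555, -0.011, 1.109, -0.083], TCP at [0.231, -0.634, 0.304] pointing down, gripper open.
Joint ranges: [-2.96, 2.96], [-0.34, 2.1], [-1.41, 1.46], [0.24, 2.44], [-1.37, 4.51], [0.17, 1.92], [-2.96, 2.96]. Speed limits (rad/s): [2.39, 2.39, 3.14, 3.14, 3.14, 3.14, 3.14].

## Interface

Orientations are given as a unit quaternion [w, x, y, z].
In Python, from station import bot, optics gives the robot as it stands.
- The arm moves only by the tool drive_tool, never from a script. Its argument "deltas" is a list of rows, each an object with "gripper": the closure in counts, from 0 (fully open) to 255 (shut); "offset": the shift along the tool's x, y, z in units of 1000 mm (1.0 is 1000 mm), a list of three; "angular": the turn, a rotation vector about the tool's x, y, z in units of 45 degrees (1.0 is 45 degrees), a list of three. In form: [{"gripper": gripper, "offset": [dx, dy, dz], "angular": [rx, ry, rz]}, ...]. A call has 1 to 5 rows; each row is the pose to reach, as a shift and turn from the pose commanded when the call began, along the tool's axes at that moment; what a row does not reach only later rows make up. A row lasts 1/10 s, in which the tool goes at most 50 mm and 8.59 degrees, less where a joint would pass 70% of its speed; a pose out of reach is approached as far as the arm can. A call with a number of a shift or a turn outside -1 to 1 is refused whole. A call with a gripper value outside its range is refused whole. The fingers move at their own pace and stop on an object; "grip_force" is the grip in N (left out, the last holds). Time passes only in rows, so rows that repeat a pose let the fingers close. It gives the time, the measured TCP pose, the force, the opening and the grip force at its end, in the units of the state.
- bot.get_obs(): the state, without advancing time (a new reading comes with each control period).
- optics.read_camera(name): name is "side" or "top"; returns the picture (384x512x3 uint8, blue, green, red); there is no depth.
- optics.camera_model(name): a dict with "fx", "fy", "cx", "cy" (pixels), "dist" ([k1, k2, p1, p2, k3] as OpenCV has them; the pictures are not rectified), "cam_to_world" (4x4, takes a point from camera to world coordinates). Camera axes: x right, y up, looking along -z (the intrinsics and any distortion apply to the point x, -y, -z); pixel columns grow to the right and rows downward; lengths in m; the calibration is good to about 2 mm. A picture is of the moment at which its call begins. camera_model takes no time and is no camera call.
- bot.hand_in(): hands the job in; it is judged then, once.
The state is a dict: "t": time; "q": joint angles; "joint_vel": joint speeds; "joint_torque": joint torques, N m; "eef_pos": TCP position; "tool_rot": TCP orientation; "contact_force": force on the tool from outside, world axes, zero at the start; "torque": the same for the moment, N m; "gripper_width": opening from 0.0 (shut) to 1.0 (fully open); "grasp_force": force on a finger pad.
Only numpy, scipy, OpenCV 4.12 (cv2) and the standard library are available. Lean on these libraries where they do the work, as an engineer would, in place of code of your own. Each camera call takes 0.05 s, during which the arm holds its last target. There are 200 camera calls.

## Task

Push the red-knobbed lever fully over so that the ejector lifts the yellow specimen block out of its mould, then slide the block along the deck, without picking it up, until it lies squarely within the green pad. Finally push the lever fully back so the empty mould is ready again, and leave the blue block, the spare mould and the cassettes on the deck where they are.

Things in the scene. Friction and masses are not known exactly. Their poses are not given: they have to be found in the camera images.
- station: Demoulding station, a fixed white box 60 mm high; origin under the cavity's centre, at bench level. x points from the cavity to the lever, y runs along the lane in which the block slides, z up. Its flat level deck, 60 mm above the bench, reaches from x = -60 to +150 mm and 180 mm either way in y.
- mould_centre (a point): Centre of the mouth of the mould cavity, at deck height, axes as the station's. The cavity is 43 mm in x, 53 mm in y, with a thin flush steel rim. The ejector plate that forms its floor starts 24 mm below the deck and ends 2.5 mm above it when the lever is fully over (level with the deck at a lever angle of 0.91 rad).
- block_centre (a point): Centre, half-way up, of the yellow-topped specimen block (50 x 40 x 22 mm high, cream wax below, about 60 g). Its x axis lies along its 50 mm side, z up. At the start it sits in the cavity, its top 2 mm below the deck, 1.5 mm play all round, 50 mm side along the lane. On the deck its centre is 11 mm above the deck.
- pad_centre (a point): Centre of the green pad, a flat marking on the deck, 60 mm across the lane (its x) by 70 mm along the lane (its y). It is centred on the lane, 115 to 135 mm from the cavity's centre, on either the +y or the -y side of it.
- lever_knob (a point): Centre of the red ball knob, 24 mm diameter, on a 10 mm steel rod, 75 mm from the lever's pivot. The pivot is at the station's x = 110 mm, y = 0, 10 mm above the deck; the lever swings in the station's y-z plane between grey cheeks that reach 24 mm above the deck. Push the knob or rod sideways.
- lever (a joint): Lever angle, rad: 0 = leaning 0.5 rad towards the station's -y side (ejector down), 1.0 = leaning 0.5 rad towards its +y side (ejector fully up). Stiff (about 3 N at the knob), stays where it is left, hard stops at both ends. It moves the ejector up and down in proportion.
- done_centre (a point): centre, half-way up, of the finished blue-topped block (50 x 40 x 22 mm, 50 mm side roughly along the lane) that lies loose on the deck in the lane, on the other side of the cavity from the green pad, 115 to 135 mm from the cavity's centre. Leave it there.
- spare_centre (a point): centre of a loose empty steel mould (56 x 44 x 13 mm) on the deck beside the lever, 100 mm or more from the pivot along y. Leave it there.
- cassettes_centre (a point): centre of a pair of stacked plastic cassettes (40 x 28 x 14 mm, loose, one body) on the deck beside the lever, 100 mm or more from the pivot along y. Leave it there.
Mind the look-alikes: they are no part of the job. What is shaped like the part that bears block_centre but purple or turquoise is not meant.

How it is judged:
By the outcome, as a careful person would: the job done as asked, in the order asked, and still so for the second after the job is handed in, with the robot touching nothing.
It also fails if it takes over 58 s, if anything falls off the work surface, if the arm or the gripper's body presses on something with over 40 N, if the wrist force passes 120 N, or if a joint passes its speed limit or range.

## Working session

There is one attempt and no reset: what is moved stays moved. The work goes in short steps, Python scripts to look and compute and a tool call to move; the robot and the scene stay as the last step left them, time stands still between calls to the robot, and variables do not carry over. Pictures are saved under pics/ and viewed, at most 10 in all, crops included, and the job is handed in when it is done.

Besides the shell and the picture viewer there is one more tool, called after "Call:" by a JSON object that holds its "method" and its "body". drive_tool: Moves the arm, as the interface text tells. Its arguments: {"type":"object","properties":{"deltas":{"type":"array"},"grip_force":{"type":"number"}},"required":["deltas"]}

```bash
ls; mkdir -p pics; python3 - <<'E'
from station import bot, optics
import cv2
for n in ("side","top"):
    cv2.imwrite(f"pics/{n}0.png",cv2.resize(optics.read_camera(n),None,fx=1.5,fy=1.5)); m=optics.camera_model(n); print(n,m)
o=bot.get_obs();print(o)
E
```

```text
pics
side {'fx': 417.10721621376103, 'fy': 417.10721621376103, 'cx': 258.51161214776357, 'cy': 192.70442935852736, 'dist': array([-0.07533225,  0.        ,  0.        ,  0.        ,  0.        ]), 'cam_to_world': array([[ 0.87644706,  0.3663992 , -0.31239747,  0.29804798],
       [-0.48148102,  0.66142761, -0.57505612, -0.3531758 ],
       [-0.00407179,  0.6544197 ,  0.75612054,  0.63828938],
       [ 0.        ,  0.        ,  0.        ,  1.        ]])}
top {'fx': 358.88454032688344, 'fy': 358.88454032688344, 'cx': 254.51307601908945, 'cy': 188.70107984643388, 'dist': array([-0.02157799,  0.        ,  0.        ,  0.        ,  0.        ]), 'cam_to_world': array([[ 0.00943254,  0.99084837, -0.1346497 ,  0.43483725],
       [-0.99993524,  0.00848899, -0.00757985,  0.01267866],
       [-0.00636744,  0.13471248,  0.99086427,  0.770021  ],
       [ 0.        ,  0.        ,  0.        ,  1.        ]])}
{'t': 0.1, 'q': array([ 1.11289141,  0.4777437 ,  0.02234434,  1.55638053, -0.01146956,
        1.10930226, -0.08309263]), 'joint_vel': array([ 0.00057575, -0.0021678 , -0.0011293 , -0.00257558,  0.00079585,
        0.00108705,  0.00039134]), 'joint_torque': array([ 3.84366052e-03, -5.97766614e+01,  1.61354173e+00, -2.81957370e+01,
        1.28266308e-02,  5.05397198e-03, -7.94454593e-06]), 'eef_pos': array([ 0.23117457, -0.63372336,  0.30299347]), 'tool_rot': array([-8.23044182e-04,  9.84739749e-01,  1.74031316e-01, -2.23295435e-04]), 'contact_force': array([-0.41197671, -0.30249567, -0.15444584]), 'torque': array([ 0.02673597, -0.02787478, -0.02166534]), 'grasp_force': 0.0, 'gripper_width': 1.0026259751710551}
```

View pics/side0.png

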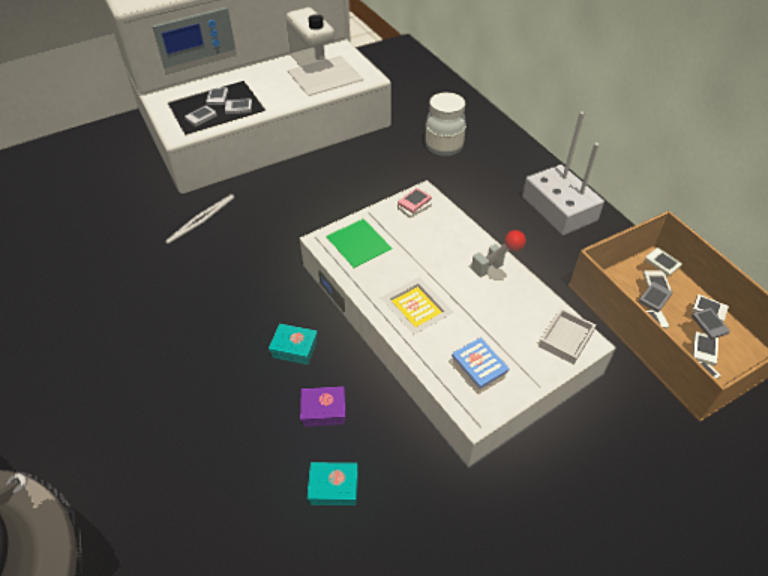

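View pics/top0.png

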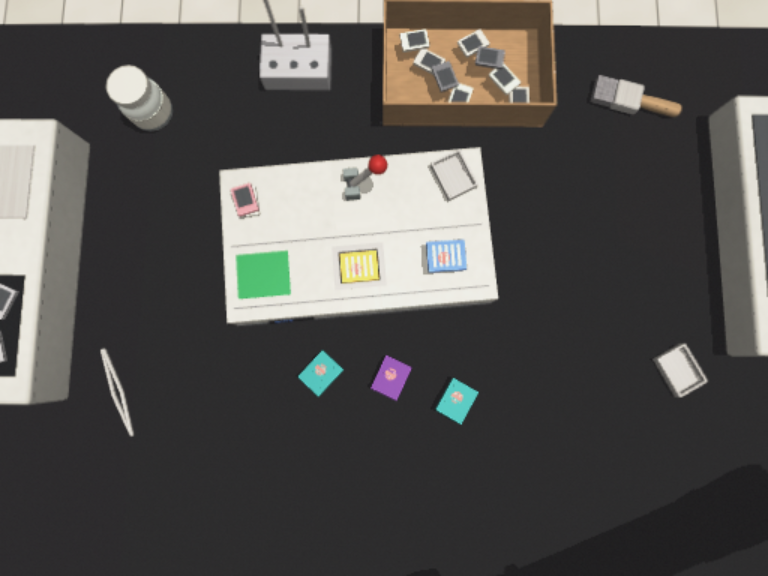

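The pictures show the pad at about (263,274) in the top view (1.5x scale), on the station's +y side (image left). The yellow block is at (359,266), the blue one at (446,256), and the knob at (377,165) leans to -y. The cassettes are at (245,200), the spare mould at (453,176).

```bash
cat > h.py <<'E'
import numpy as np, cv2
from station import bot, optics
from scipy.spatial.transform import Rotation as R
def ray(n,px):
    m=optics.camera_model(n); K=np.array([[m['fx'],0,m['cx']],[0,m['fy'],m['cy']],[0,0,1]])
    u=cv2.undistortPoints(np.array(px,float).reshape(-1,1,2),K,m['dist']).reshape(-1,2)
    T=m['cam_to_world']; d=np.c_[u[:,0],-u[:,1],-np.ones(len(u))]@T[:3,:3].T
    return T[:3,3],d
def plane(n,px,z):
    o,d=ray(n,px); return o+d*((z-o[2])/d[:,2])[:,None]
def cross(p1,p2):
    (a,d),(b,e)=ray('top',[p1]),ray('side',[p2]); d=d[0];e=e[0]
    s=np.linalg.lstsq(np.c_[d,-e],b-a,rcond=None)[0]; P,Q=a+s[0]*d,b+s[1]*e
    return (P+Q)/2,np.linalg.norm(P-Q)
H={'green':((45,120,60),(75,255,255)),'yellow':((22,120,120),(33,255,255)),'blue':((100,120,80),(118,255,255)),'red':((0,215,90),(4,255,255))}
def blob(img,c,near=None):
    m=cv2.inRange(cv2.cvtColor(img,cv2.COLOR_BGR2HSV),*map(np.array,H[c]))
    m=cv2.morphologyEx(m,cv2.MORPH_CLOSE,np.ones((7,7)))
    cs=cv2.findContours(m,cv2.RETR_EXTERNAL,cv2.CHAIN_APPROX_NONE)[0]
    cs=[k for k in cs if cv2.contourArea(k)>40]
    if near is not None: cs=[k for k in cs if np.hypot(*(k.reshape(-1,2).mean(0)-near))<30]
    return max(cs,key=cv2.contourArea).reshape(-1,2) if cs else None
def rect(n,c,z,img=None,near=None):
    k=blob(optics.read_camera(n) if img is None else img,c,near)
    P=plane(n,k,z)[:,:2]; (ctr,wh,a)=cv2.minAreaRect((P*1000).astype(np.float32))
    a=a if wh[0]>wh[1] else a+90
    return np.round(ctr,1),np.round(sorted(wh),1),round((a%180),1)
E
python3 - <<'E'
from h import *
I={n:optics.read_camera(n) for n in('top','side')}
for n in I:
    print(n)
    for c,z in(('green',.06),('yellow',.058),('blue',.082)): print(c,rect(n,c,z,I[n],(297,171) if c=='blue' and n=='top' else (320,242) if c=='blue' else None))
p=[cv2.minEnclosingCircle(blob(I[n],'red'))for n in('top','side')]
print(p,cross(p[0][0],p[1][0]))
# deck corners (1.5x pic) top
print(plane('top',np.array([[220,170],[481,150],[496,298],[228,321]])/1.5,.06)[:,:2]*1000)
o=bot.get_obs(); r=R.from_quat(o['tool_rot'],scalar_first=True);print(r.as_matrix())
E
```

```text
top
green (array([542. , 177.4]), array([57.5, 68. ]), 95.8)
yellow (array([554.6,  49.4]), array([39.9, 49.7]), 95.7)Traceback (most recent call last):
  File "<stdin>", line 5, in <module>
  File "h.py", line 25, in rect
    P=plane(n,k,z)[:,:2]; (ctr,wh,a)=cv2.minAreaRect((P*1000).astype(np.float32))
      ~~~~~^^^^^^^
  File "h.py", line 10, in plane
    o,d=ray(n,px); return o+d*((z-o[2])/d[:,2])[:,None]
        ~~~^^^^^^
  File "h.py", line 6, in ray
    u=cv2.undistortPoints(np.array(px,float).reshape(-1,1,2),K,m['dist']).reshape(-1,2)
                          ~~~~~~~~~~~~~~~~~~~~~~~~~~^^^^^^^^
ValueError: cannot reshape array of size 1 into shape (1,2)
```

```bash
sed -i "s/(100,120,80),(118/(95,90,60),(125/" h.py
python3 - <<'E'
from h import *
I={n:optics.read_camera(n) for n in('top','side')}
hs=cv2.cvtColor(I['top'],cv2.COLOR_BGR2HSV);print(hs[171,290:306].tolist())
for n in I:
    print(n)
    for c,z in(('green',.06),('yellow',.058)): print(c,rect(n,c,z,I[n]))
    try: print(rect(n,'blue',.082,I[n],(297,171) if n=='top' else (320,242)))
    except Exception as e: print('noblue')
p=[blob(I[n],'red') for n in('top','side')]
p=[cv2.minEnclosingCircle(k) for k in p]
print(p,cross(p[0][0],p[1][0]))
print(plane('top',np.array([[220,170],[481,150],[496,298],[228,321]])/1.5,.06)[:,:2]*1000)
o=bot.get_obs(); r=R.from_quat(o['tool_rot'],scalar_first=True);print(r.as_matrix())
E
```

```text
[[93, 12, 232], [112, 69, 223], [4, 93, 236], [5, 89, 235], [13, 41, 237], [4, 94, 236], [4, 94, 236], [22, 19, 238], [30, 11, 238], [3, 85, 233], [106, 100, 233], [37, 10, 240], [38, 9, 240], [106, 100, 233], [106, 99, 233], [73, 8, 235]]
top
green (array([542. , 177.4]), array([57.5, 68. ]), 95.8)
yellow (array([554.6,  49.5]), array([39.9, 49.8]), 95.7)
(array([565.2, -64.7]), array([38.8, 48.9]), 94.2)
side
green (array([542.4, 177.4]), array([58.8, 68.2]), 95.6)
yellow (array([554.5,  48.2]), array([39.2, 49.3]), 95.7)
(array([565.7, -66.7]), array([38.8, 49.5]), 93.7)Traceback (most recent call last):
  File "<stdin>", line 10, in <module>
cv2.error: OpenCV(4.12.0) /io/opencv/modules/imgproc/src/shapedescr.cpp:201: error: (-215:Assertion failed) count >= 0 && (depth == CV_32F || depth == CV_32S) in function 'minEnclosingCircle'
```

```bash
cat >> h.py <<'E'
M=np.array([554.5,49.0]); TH=95.65
yh=np.array([np.cos(np.radians(TH)),np.sin(np.radians(TH))]); xh=np.array([yh[1],-yh[0]])
def go(sx,sy,tipz,dyaw=0):
    "delta to put the TCP at station (sx,sy) mm with fingertips tipz mm over bench, tool x along +lane"
    o=bot.get_obs(); r=R.from_quat(o['tool_rot'],scalar_first=True)
    p=np.r_[M+sx*xh+sy*yh,tipz+73]/1000
    yv=np.r_[yh,0]; xv=np.r_[xh,0]
    w=R.from_matrix(np.c_[yv,xv,[0,0,-1]])
    now=o['eef_pos']*1000; d=now[:2]-M
    print('t',o['t'],'station now',np.round([d@xh,d@yh,now[2]-73],1),'F',np.round(o['contact_force'],1),'w',round(o['gripper_width'],3))
    print('offset',np.round(r.inv().apply(p-o['eef_pos']),4),'angular',np.round((r.inv()*w).as_rotvec(degrees=True)/45,3))
E
python3 - <<'E'
from h import *
hs=cv2.cvtColor(optics.read_camera('top'),cv2.COLOR_BGR2HSV);print(hs[110,251].tolist())
P=plane('top',[[377/1.5,165/1.5]],.136)[0,:2]*1000-M;Q=plane('side',[[515/1.5,240/1.5]],.136)[0,:2]*1000-M
print(P@xh,P@yh,Q@xh,Q@yh)
go(110,-71,230)
E
```

```text
[1, 180, 208]
109.63153128287632 -35.207277071345615 110.79070224983201 -36.724684673784246
t 0.35 station now [-388.9 -647.9  230.7] F [-0.5 -1.  -0.4] w 1.002
offset [ 0.6266 -0.4348  0.0008] angular [-0.   -0.   -1.68]
```

Call:
{"method": "drive_tool", "body": {"deltas": [{"gripper": 255,"offset": [0.21,-0.145,0],"angular": [0,0,-0.95]},{"gripper": 255,"offset": [0.21,-0.145,0],"angular": [0,0,-0.95]},{"gripper": 255,"offset": [0.21,-0.145,0],"angular": [0,0,-0.95]},{"gripper": 255,"offset": [0.21,-0.145,0],"angular": [0,0,-0.95]},{"gripper": 255,"offset": [0.21,-0.145,0],"angular": [0,0,-0.95]}], "grip_force": 30}}

```text
t: 0.85
eef_pos: [0.3768, -0.4285, 0.3042]
tool_rot: [0.0, 0.852, 0.524, -0.0]
contact_force: [1.0, -0.0, 1.2]
gripper_width: 0.141
grasp_force: 0.0
```

```bash
python3 -c "
from h import *
go(110,-71,230)"
```

```text
t 0.85 station now [-223.8 -457.6  231.2] F [ 1.  -0.   1.2] w 0.141
offset [0.5055 0.0737 0.0011] angular [ 0.001  0.001 -0.723]
```

Call:
{"method": "drive_tool", "body": {"deltas": [{"gripper": 255,"offset": [0.24,0.035,0],"angular": [0,0,-0.72]},{"gripper": 255,"offset": [0.24,0.035,0],"angular": [0,0,-0.72]},{"gripper": 255,"offset": [0.24,0.035,0],"angular": [0,0,-0.72]},{"gripper": 255,"offset": [0.24,0.035,0],"angular": [0,0,-0.72]},{"gripper": 255,"offset": [0.24,0.035,0],"angular": [0,0,-0.72]}]}}

```text
t: 1.35
eef_pos: [0.5181, -0.2302, 0.3043]
tool_rot: [0.0, 0.673, 0.74, 0.0]
contact_force: [0.4, -1.2, -0.0]
gripper_width: 0.002
grasp_force: 0.0
```

```bash
python3 -c "
from h import *
go(110,-71,230)"
```

```text
t 1.35 station now [ -63.7 -274.3  231.3] F [ 0.4 -1.2 -0. ] w 0.002
offset [0.2039 0.173  0.0015] angular [ 0.001 -0.    -0.004]
```

Next: approach the point above the push start, then descend to tip z 130.

Call:
{"method": "drive_tool", "body": {"deltas": [{"gripper": 255,"offset": [0.17,0.145,0],"angular": [0,0,0]},{"gripper": 255,"offset": [0.17,0.145,0],"angular": [0,0,0]},{"gripper": 255,"offset": [0.17,0.145,0],"angular": [0,0,0]},{"gripper": 255,"offset": [0.17,0.145,0],"angular": [0,0,0]},{"gripper": 255,"offset": [0.17,0.145,0],"angular": [0,0,0]}]}}

```text
t: 1.85
eef_pos: [0.6476, -0.0446, 0.3041]
tool_rot: [-0.0, 0.672, 0.74, 0.002]
contact_force: [0.1, 0.3, 0.0]
gripper_width: -0.001
grasp_force: 0.0
```

```bash
python3 -c "
from h import *
go(110,-71,130)"
```

```text
t 1.85 station now [  83.4 -102.3  231.1] F [0.1 0.3 0. ] w -0.001
offset [0.0311 0.0263 0.1012] angular [ 0.002 -0.004 -0.003]
```

Call:
{"method": "drive_tool", "body": {"deltas": [{"gripper": 255,"offset": [0.031,0.026,0.02],"angular": [0,0,0]},{"gripper": 255,"offset": [0.031,0.026,0.06],"angular": [0,0,0]},{"gripper": 255,"offset": [0.031,0.026,0.101],"angular": [0,0,0]},{"gripper": 255,"offset": [0.031,0.026,0.101],"angular": [0,0,0]},{"gripper": 255,"offset": [0.031,0.026,0.101],"angular": [0,0,0]}]}}

```text
t: 2.35
eef_pos: [0.6689, -0.0174, 0.2032]
tool_rot: [-0.0, 0.675, 0.738, -0.0]
contact_force: [0.2, -0.1, 0.8]
gripper_width: 0.0
grasp_force: 0.0
```

```bash
python3 -c "
from h import *
go(110,13,130)"
```

```text
t 2.35 station now [107.3 -77.3 130.2] F [ 0.2 -0.1  0.8] w 0.0
offset [0.0903 0.0019 0.0002] angular [-0.001 -0.    -0.011]
```

Call:
{"method": "drive_tool", "body": {"deltas": [{"gripper": 255,"offset": [0.012,0,0],"angular": [0,0,0]},{"gripper": 255,"offset": [0.024,0,0],"angular": [0,0,0]},{"gripper": 255,"offset": [0.036,0,0],"angular": [0,0,0]},{"gripper": 255,"offset": [0.048,0,0],"angular": [0,0,0]},{"gripper": 255,"offset": [0.06,0,0],"angular": [0,0,0]}]}}

```text
t: 2.85
eef_pos: [0.665, 0.0422, 0.206]
tool_rot: [0.003, 0.675, 0.738, 0.001]
contact_force: [1.3, -4.0, 2.8]
gripper_width: 0.001
grasp_force: 2.3
```

```bash
python3 -c "
from h import *
go(110,13,130)"
```

```text
t 2.85 station now [109.3 -17.6 133. ] F [ 1.3 -4.   2.8] w 0.001
offset [0.0306 0.0004 0.003 ] angular [ 0.007  0.003 -0.012]
```

Call:
{"method": "drive_tool", "body": {"deltas": [{"gripper": 255,"offset": [0.01,0,0],"angular": [0,0,0]},{"gripper": 255,"offset": [0.018,0,0.001],"angular": [0,0,0]},{"gripper": 255,"offset": [0.024,0,0.001],"angular": [0,0,0]},{"gripper": 255,"offset": [0.029,0,0.001],"angular": [0,0,0]},{"gripper": 255,"offset": [0.033,0,0.001],"angular": [0,0,0]}]}}

```text
t: 3.35
eef_pos: [0.6603, 0.0739, 0.2012]
tool_rot: [0.001, 0.675, 0.738, -0.001]
contact_force: [3.9, -11.3, 0.1]
gripper_width: -0.003
grasp_force: 5.9
```

```bash
python3 -c "
from h import *
go(110,13,130)"
```

```text
t 3.35 station now [107.8  14.4 128.2] F [  3.9 -11.3   0.1] w -0.003
offset [-0.0014  0.0022 -0.0018] angular [-0.002  0.004 -0.011]
```

Call:
{"method": "drive_tool", "body": {"deltas": [{"gripper": 255,"offset": [0.002,0,0],"angular": [0,0,0]},{"gripper": 255,"offset": [0.003,0,0],"angular": [0,0,0]},{"gripper": 255,"offset": [0.004,0,0],"angular": [0,0,0]},{"gripper": 255,"offset": [0.004,0,0],"angular": [0,0,0]}]}}

```text
t: 3.75
eef_pos: [0.6604, 0.0742, 0.2011]
tool_rot: [0.002, 0.676, 0.737, -0.003]
contact_force: [2.3, -12.5, 1.0]
gripper_width: 0.001
grasp_force: 6.5
```

```bash
python3 -c "
from h import *
go(110,13,130)
I=optics.read_camera('side');cv2.imwrite('pics/s1.png',cv2.resize(I[120:300,180:420],None,fx=3,fy=3))"
```

```text
t 3.75 station now [107.8  14.6 128.1] F [  2.3 -12.5   1. ] w 0.001
offset [-0.0016  0.0022 -0.0019] angular [-0.003  0.008 -0.016]
```

View pics/s1.png

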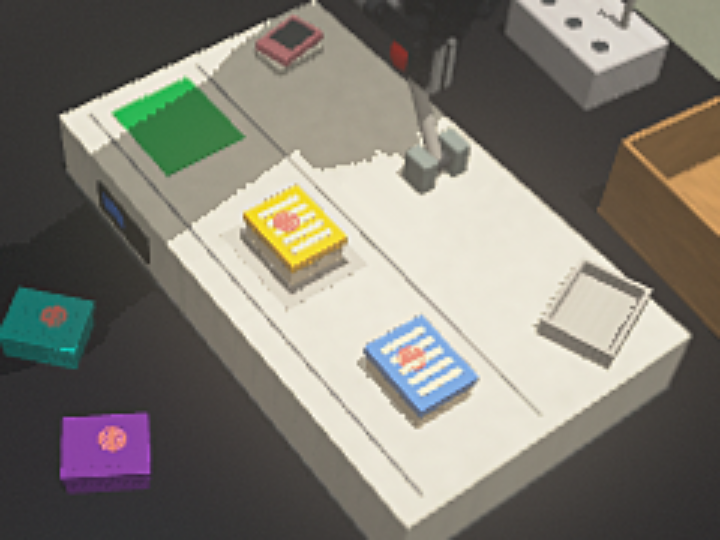

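The block stands raised above the deck on the ejector (crop pixel ~(295,235)), and the lever is leaning to +y against its stop. I'll back off and move behind the block.

Call:
{"method": "drive_tool", "body": {"deltas": [{"gripper": 255,"offset": [-0.025,0,0],"angular": [0,0,0]},{"gripper": 200,"offset": [-0.04,0,-0.02],"angular": [0,0,0]},{"gripper": 200,"offset": [-0.066,-0.04,-0.02],"angular": [0,0,0]},{"gripper": 200,"offset": [-0.067,-0.08,-0.02],"angular": [0,0,0]},{"gripper": 200,"offset": [-0.067,-0.107,-0.02],"angular": [0,0,0]}]}}

```text
t: 4.3
eef_pos: [0.5565, 0.003, 0.2212]
tool_rot: [-0.001, 0.675, 0.738, -0.001]
contact_force: [0.3, 0.2, 0.7]
gripper_width: 0.215
grasp_force: 0.0
```

```bash
python3 -c "
from h import *
I=optics.read_camera('top');print(rect('top','yellow',.0845,I)); 
go(0,-53,65)"
```

```text
Traceback (most recent call last):
  File "h.py", line 25, in rect
    P=plane(n,k,z)[:,:2]; (ctr,wh,a)=cv2.minAreaRect((P*1000).astype(np.float32))
      ~~~~~^^^^^^^
  File "h.py", line 10, in plane
    o,d=ray(n,px); return o+d*((z-o[2])/d[:,2])[:,None]
        ~~~^^^^^^
  File "h.py", line 6, in ray
    u=cv2.undistortPoints(np.array(px,float).reshape(-1,1,2),K,m['dist']).reshape(-1,2)
                          ~~~~~~~~~~~~~~~~~~~~~~~~~~^^^^^^^^
ValueError: cannot reshape array of size 1 into shape (1,2)
```

```bash
python3 -c "
from h import *
I=optics.read_camera('side')
go(0,-53,65)
r=rect('side','yellow',.0845,I); print(r,[(r[0]-M)@xh,(r[0]-M)@yh])"
```

```text
t 4.4 station now [ -3.5 -45.3 148.2] F [ 1.1  0.9 -0.4] w 0.211
offset [-0.0077  0.004   0.0832] angular [-0.006 -0.001 -0.009]Traceback (most recent call last):
  File "<string>", line 5, in <module>
    r=rect('side','yellow',.0845,I); print(r,[(r[0]-M)@xh,(r[0]-M)@yh])
  File "h.py", line 25, in rect
    P=plane(n,k,z)[:,:2]; (ctr,wh,a)=cv2.minAreaRect((P*1000).astype(np.float32))
      ~~~~~^^^^^^^
  File "h.py", line 10, in plane
    o,d=ray(n,px); return o+d*((z-o[2])/d[:,2])[:,None]
        ~~~^^^^^^
  File "h.py", line 6, in ray
    u=cv2.undistortPoints(np.array(px,float).reshape(-1,1,2),K,m['dist']).reshape(-1,2)
                          ~~~~~~~~~~~~~~~~~~~~~~~~~~^^^^^^^^
ValueError: cannot reshape array of size 1 into shape (1,2)
```

Call:
{"method": "drive_tool", "body": {"deltas": [{"gripper": 200,"offset": [-0.01,0.004,0.01],"angular": [0,0,-0.01]},{"gripper": 200,"offset": [-0.01,0.004,0.035],"angular": [0,0,-0.01]},{"gripper": 200,"offset": [-0.01,0.004,0.06],"angular": [0,0,-0.01]},{"gripper": 200,"offset": [-0.01,0.004,0.083],"angular": [0,0,-0.01]},{"gripper": 200,"offset": [-0.01,0.004,0.083],"angular": [0,0,-0.01]}]}}

```text
t: 4.9
eef_pos: [0.5635, -0.0065, 0.1352]
tool_rot: [-0.002, 0.671, 0.741, -0.002]
contact_force: [-1.0, -0.4, -0.2]
gripper_width: 0.215
grasp_force: 0.0
```

```bash
python3 -c "
from h import *
I=optics.read_camera('side');cv2.imwrite('pics/s2.png',cv2.resize(I[120:300,180:420],None,fx=3,fy=3))
go(0,129-36,65)"
```

```text
t 4.95 station now [  4.5 -56.   64. ] F [-0.2 -0.2  1.1] w 0.216
offset [ 0.149  -0.0044 -0.0008] angular [-0.004 -0.001  0.   ]
```

View pics/s2.png

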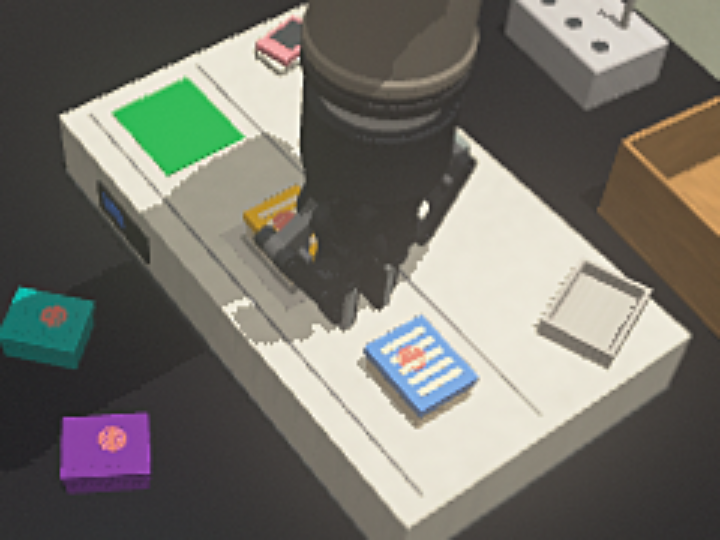

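The shut-ish fingers stand in the gap between the yellow block (crop ~(275,215)) and the blue block (~(420,365)), clear of both. Push slowly along the lane.

Call:
{"method": "drive_tool", "body": {"deltas": [{"gripper": 200,"offset": [0.006,-0.004,0],"angular": [0,0,0]},{"gripper": 200,"offset": [0.014,-0.004,0],"angular": [0,0,0]},{"gripper": 200,"offset": [0.022,-0.004,0],"angular": [0,0,0]},{"gripper": 200,"offset": [0.03,-0.004,0],"angular": [0,0,0]},{"gripper": 200,"offset": [0.038,-0.004,0],"angular": [0,0,0]}]}}

```text
t: 5.45
eef_pos: [0.557, 0.0319, 0.1395]
tool_rot: [0.0, 0.671, 0.741, 0.0]
contact_force: [0.3, -0.2, 0.1]
gripper_width: 0.213
grasp_force: 0.2
```

```bash
python3 -c "
from h import *
go(0,129-36,65)"
```

```text
t 5.45 station now [  0.8 -17.3  66.5] F [ 0.3 -0.2  0.1] w 0.213
offset [ 0.1103 -0.0008  0.0015] angular [0.001 0.    0.   ]
```

Call:
{"method": "drive_tool", "body": {"deltas": [{"gripper": 200,"offset": [0.01,0,0],"angular": [0,0,0]},{"gripper": 200,"offset": [0.02,0,0],"angular": [0,0,0]},{"gripper": 200,"offset": [0.03,0,0],"angular": [0,0,0]},{"gripper": 200,"offset": [0.04,0,0],"angular": [0,0,0]},{"gripper": 200,"offset": [0.05,0,0],"angular": [0,0,0]}]}}

```text
t: 5.95
eef_pos: [0.5518, 0.0816, 0.1389]
tool_rot: [-0.0, 0.671, 0.741, -0.0]
contact_force: [-0.6, 0.1, 0.7]
gripper_width: 0.215
grasp_force: 0.1
```

```bash
python3 -c "
from h import *
I=optics.read_camera('side');cv2.imwrite('pics/s3.png',cv2.resize(I[100:280,180:420],None,fx=3,fy=3))
go(0,129-36,65)"
```

```text
t 6.0 station now [ 0.5 34.9 66. ] F [-1.   1.3  0.6] w 0.216
offset [ 0.0581 -0.0004  0.0011] angular [ 0.    -0.002  0.003]
```

View pics/s3.png

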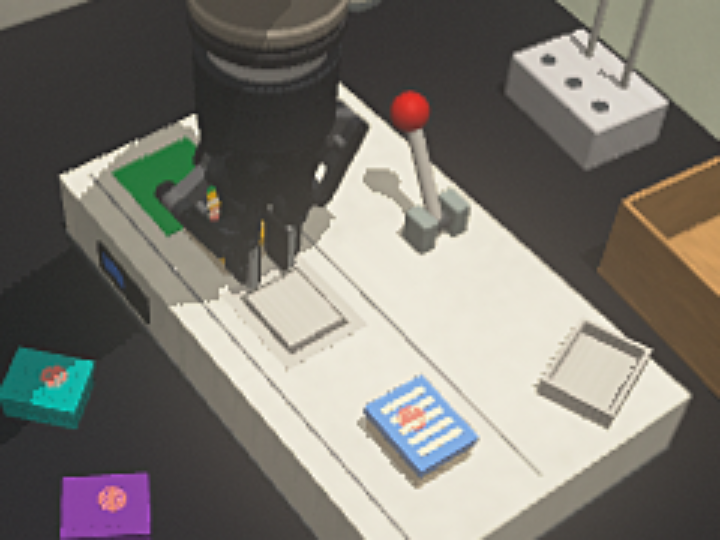

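The block is moving ahead of the fingers (yellow glimpsed at ~(213,205)). The raised ejector plate is empty, the blue block is untouched, and the lever stays leaning to +y (knob ~(410,110)).

Call:
{"method": "drive_tool", "body": {"deltas": [{"gripper": 200,"offset": [0.01,0,0],"angular": [0,0,0]},{"gripper": 200,"offset": [0.02,0,0],"angular": [0,0,0]},{"gripper": 200,"offset": [0.03,0,0],"angular": [0,0,0]},{"gripper": 200,"offset": [0.038,0,0],"angular": [0,0,0]},{"gripper": 200,"offset": [0.044,0,0],"angular": [0,0,0]}]}}

```text
t: 6.5
eef_pos: [0.5474, 0.1255, 0.1389]
tool_rot: [-0.0, 0.671, 0.741, 0.0]
contact_force: [-0.5, -0.3, 0.9]
gripper_width: 0.219
grasp_force: 0.2
```

Call:
{"method": "drive_tool", "body": {"deltas": [{"gripper": 200,"offset": [-0.02,0,0],"angular": [0,0,0]},{"gripper": 200,"offset": [-0.06,0,-0.02],"angular": [0,0,0]},{"gripper": 200,"offset": [-0.1,0,-0.06],"angular": [0,0,0]},{"gripper": 200,"offset": [-0.1,0,-0.1],"angular": [0,0,0]},{"gripper": 200,"offset": [-0.1,0,-0.1],"angular": [0,0,0]}]}}

```text
t: 7.0
eef_pos: [0.5606, 0.0237, 0.2445]
tool_rot: [0.004, 0.673, 0.74, 0.003]
contact_force: [1.1, -0.4, 0.0]
gripper_width: 0.212
grasp_force: 0.0
```

```bash
python3 -c "
from h import *
I=optics.read_camera('side');J=optics.read_camera('top')
cv2.imwrite('pics/s4.png',np.hstack([cv2.resize(I[100:280,160:360],None,fx=2,fy=2),cv2.resize(J[80:260,130:330],None,fx=2,fy=2)]))
go(0,129-36,65)
for n,im in(('side',I),('top',J)):
  try:
    r=rect(n,'yellow',.082,im); print(n,r,[(r[0]-M)@xh,(r[0]-M)@yh])
  except Exception: print('none',n)"
```

```text
t 7.1 station now [  1.  -24.2 166.9] F [ 0.4  0.9 -0.8] w 0.218
offset [ 0.1172 -0.0014  0.1019] angular [ 0.003  0.    -0.001]
side (array([540.8, 161.4]), array([37.3, 48.3]), 96.5) [np.float64(-2.567510419688709), np.float64(113.20272916429529)]
none top
```

View pics/s4.png

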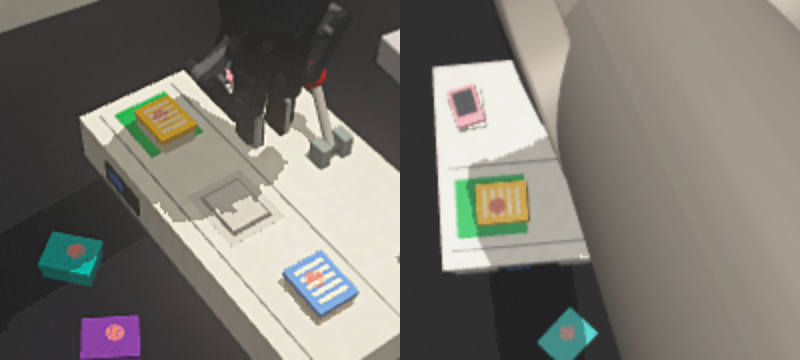

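The block lies on the green pad, short of its centre by roughly 15 mm. I'll re-measure with a hue range that covers the shadow.

```bash
sed -i "s/(22,120,120),(33/(14,90,90),(33/" h.py; python3 -c "
from h import *
for n in('side','top'):
  k=rect(n,'yellow',.082,near=None if n=='side' else (180,181)); print(n,k,np.round([(k[0]-M)@xh,(k[0]-M)@yh],1))"
```

```text
side (array([ 823.9, -114.4]), array([210.8, 252. ]), 89.9) [ 252.  -189.1]
top (array([542.3, 161.8]), array([40.7, 50.9]), 96.3) [ -1.  113.5]
```

Call:
{"method": "drive_tool", "body": {"deltas": [{"gripper": 200,"offset": [0.04,-0.003,0.02],"angular": [0,0,0]},{"gripper": 200,"offset": [0.075,-0.003,0.05],"angular": [0,0,0]},{"gripper": 200,"offset": [0.084,-0.003,0.08],"angular": [0,0,0]},{"gripper": 200,"offset": [0.084,-0.003,0.101],"angular": [0,0,0]},{"gripper": 200,"offset": [0.084,-0.003,0.101],"angular": [0,0,0]}]}}

```text
t: 7.7
eef_pos: [0.5443, 0.1098, 0.1346]
tool_rot: [-0.002, 0.67, 0.742, -0.002]
contact_force: [0.5, -0.9, 0.0]
gripper_width: 0.221
grasp_force: 0.0
```

```bash
python3 -c "
from h import *
go(0,92.5,65)"
```

```text
t 7.7 station now [-4.2 61.5 61.6] F [ 0.5 -0.9  0. ] w 0.221
offset [ 0.031   0.0042 -0.0034] angular [-0.006 -0.001  0.004]
```

Call:
{"method": "drive_tool", "body": {"deltas": [{"gripper": 200,"offset": [0,0,-0.001],"angular": [0,0,0]},{"gripper": 200,"offset": [0.002,0,-0.002],"angular": [0,0,0]}]}}

```text
t: 7.9
eef_pos: [0.5455, 0.1101, 0.1394]
tool_rot: [-0.0, 0.671, 0.741, -0.001]
contact_force: [0.4, -0.1, 0.3]
gripper_width: 0.217
grasp_force: 0.0
```

```bash
python3 -c "
from h import *
go(0,92.5,65)"
```

```text
t 7.9 station now [-3.  61.7 66.4] F [ 0.4 -0.1  0.3] w 0.217
offset [0.0308 0.003  0.0013] angular [-0.002  0.    -0.   ]
```

Call:
{"method": "drive_tool", "body": {"deltas": [{"gripper": 200,"offset": [0.008,0.001,0],"angular": [0,0,0]},{"gripper": 200,"offset": [0.016,0.001,0],"angular": [0,0,0]},{"gripper": 200,"offset": [0.023,0.001,0],"angular": [0,0,0]},{"gripper": 200,"offset": [0.028,0.001,0],"angular": [0,0,0]},{"gripper": 200,"offset": [0.03,0.001,0],"angular": [0,0,0]}]}}

```text
t: 8.4
eef_pos: [0.5439, 0.1411, 0.1401]
tool_rot: [0.0, 0.671, 0.741, 0.0]
contact_force: [-0.5, -0.5, 0.6]
gripper_width: 0.216
grasp_force: 0.2
```

```bash
python3 -c "
from h import *
go(0,92.5,65)"
```

```text
t 8.4 station now [-1.5 92.7 67.1] F [-0.5 -0.5  0.6] w 0.216
offset [-0.0002  0.0015  0.0021] angular [ 0.    -0.     0.001]
```

Call:
{"method": "drive_tool", "body": {"deltas": [{"gripper": 200,"offset": [-0.02,0,0],"angular": [0,0,0]},{"gripper": 255,"offset": [-0.04,0,-0.03],"angular": [0,0,0]},{"gripper": 255,"offset": [-0.04,0,-0.08],"angular": [0,0,0]},{"gripper": 255,"offset": [-0.04,0,-0.125],"angular": [0,0,0]},{"gripper": 255,"offset": [-0.04,0,-0.125],"angular": [0,0,0]}]}}

```text
t: 8.9
eef_pos: [0.5509, 0.1015, 0.2713]
tool_rot: [0.003, 0.672, 0.741, 0.005]
contact_force: [-0.1, 1.3, 0.1]
gripper_width: 0.001
grasp_force: 0.0
```

```bash
python3 -c "
from h import *
go(110,76,190)"
```

```text
t 8.9 station now [  1.6  52.6 198.3] F [-0.1  1.3  0.1] w 0.001
offset [0.0235 0.1083 0.0096] angular [ 0.014 -0.001 -0.001]
```

Call:
{"method": "drive_tool", "body": {"deltas": [{"gripper": 255,"offset": [0.022,0.04,0],"angular": [0,0,0]},{"gripper": 255,"offset": [0.022,0.08,0],"angular": [0,0,0]},{"gripper": 255,"offset": [0.022,0.108,0],"angular": [0,0,0]},{"gripper": 255,"offset": [0.022,0.108,0],"angular": [0,0,0]},{"gripper": 255,"offset": [0.022,0.108,0],"angular": [0,0,0]}]}}

```text
t: 9.4
eef_pos: [0.6528, 0.133, 0.2638]
tool_rot: [-0.001, 0.671, 0.741, -0.001]
contact_force: [-0.2, 0.5, 0.1]
gripper_width: -0.002
grasp_force: 0.0
```

```bash
python3 -c "
from h import *
I=optics.read_camera('side');J=optics.read_camera('top')
cv2.imwrite('pics/s5.png',np.hstack([cv2.resize(I[100:280,160:360],None,fx=2,fy=2),cv2.resize(J[80:260,130:330],None,fx=2,fy=2)]))
go(110,76,130)
for n,im,c in(('side',I,(225,158)),('top',J,(175,181))):
  try:
    r=rect(n,'yellow',.082,im,c); print(n,r,np.round([(r[0]-M)@xh,(r[0]-M)@yh],1))
  except Exception: print('none',n)"
```

```text
t 9.5 station now [105.4  73.9 191.5] F [ 0.4  0.6 -0.7] w -0.002
offset [0.0021 0.0047 0.0615] angular [-0.002  0.     0.   ]
side (array([539.5, 173.5]), array([43.5, 55.4]), 96.4) [ -2.7 125.4]
none top
```

View pics/s5.png

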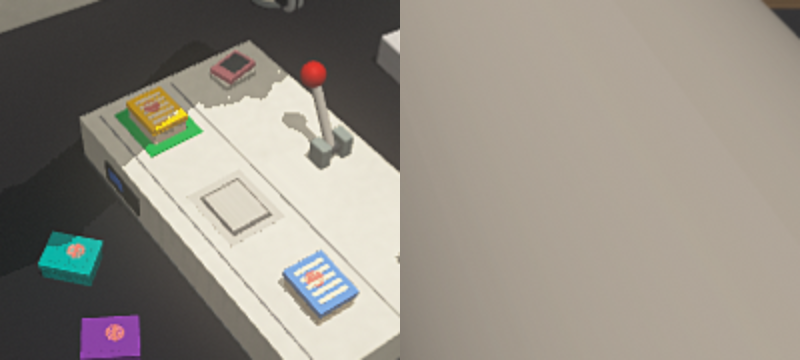

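The block sits on the pad (crop ~(157,115)), the lever leans to +y with the knob at ~(313,73), and the cassettes at (233,68) are untouched. Next I descend beside the knob.

Call:
{"method": "drive_tool", "body": {"deltas": [{"gripper": 255,"offset": [0.003,0.003,0.03],"angular": [0,0,0]},{"gripper": 255,"offset": [0.003,0.003,0.06],"angular": [0,0,0]},{"gripper": 255,"offset": [0.003,0.003,0.06],"angular": [0,0,0]},{"gripper": 255,"offset": [-0.007,0.003,0.06],"angular": [0,0,0]},{"gripper": 255,"offset": [-0.017,0.003,0.06],"angular": [0,0,0]}]}}

```text
t: 10.0
eef_pos: [0.6585, 0.1164, 0.2071]
tool_rot: [0.001, 0.671, 0.741, 0.001]
contact_force: [-1.9, 7.7, 7.0]
gripper_width: 0.001
grasp_force: 5.0
```

Call:
{"method": "drive_tool", "body": {"deltas": [{"gripper": 255,"offset": [-0.012,0,0],"angular": [0,0,0]},{"gripper": 255,"offset": [-0.024,0,0],"angular": [0,0,0]},{"gripper": 255,"offset": [-0.036,0,0],"angular": [0,0,0]},{"gripper": 255,"offset": [-0.046,0,0],"angular": [0,0,0]},{"gripper": 255,"offset": [-0.056,0,0],"angular": [0,0,0]}]}}

```text
t: 10.5
eef_pos: [0.6642, 0.0597, 0.206]
tool_rot: [0.001, 0.672, 0.741, 0.001]
contact_force: [2.7, 3.1, -1.2]
gripper_width: 0.002
grasp_force: 1.8
```

```bash
python3 -c "
from h import *
go(110,-13,130)"
```

```text
t 10.5 station now [110.2  -0.2 133. ] F [ 2.7  3.1 -1.2] w 0.002
offset [-0.0128 -0.0002  0.003 ] angular [ 0.003 -0.    -0.001]
```

Call:
{"method": "drive_tool", "body": {"deltas": [{"gripper": 255,"offset": [-0.006,0,0.002],"angular": [0,0,0]},{"gripper": 255,"offset": [-0.011,0,0.003],"angular": [0,0,0]},{"gripper": 255,"offset": [-0.015,0,0.003],"angular": [0,0,0]},{"gripper": 255,"offset": [-0.018,0,0.003],"angular": [0,0,0]},{"gripper": 255,"offset": [-0.02,0,0.003],"angular": [0,0,0]}]}}

```text
t: 11.0
eef_pos: [0.6647, 0.0459, 0.2014]
tool_rot: [-0.003, 0.67, 0.742, 0.002]
contact_force: [0.7, 16.1, -2.6]
gripper_width: -0.006
grasp_force: 7.5
```

```bash
python3 -c "
from h import *
go(110,-13,130)"
```

```text
t 11.0 station now [109.3 -13.9 128.4] F [ 0.7 16.1 -2.6] w -0.006
offset [ 0.0009  0.0007 -0.0016] angular [-0.    -0.009  0.005]
```

Call:
{"method": "drive_tool", "body": {"deltas": [{"gripper": 255,"offset": [-0.002,0,0],"angular": [0,0,0]},{"gripper": 255,"offset": [-0.002,0,0],"angular": [0,0,0]},{"gripper": 255,"offset": [0.025,0,0],"angular": [0,0,0]},{"gripper": 255,"offset": [0.025,0,-0.05],"angular": [0,0,0]},{"gripper": 255,"offset": [0.025,0,-0.1],"angular": [0,0,0]}]}}

```text
t: 11.5
eef_pos: [0.6614, 0.0654, 0.3006]
tool_rot: [-0.002, 0.671, 0.742, -0.003]
contact_force: [1.3, -0.5, 0.8]
gripper_width: -0.0
grasp_force: 0.0
```

Call:
{"method": "drive_tool", "body": {"deltas": [{"gripper": 255,"offset": [-0.24,-0.05,-0.03],"angular": [0,0,0]},{"gripper": 255,"offset": [-0.24,-0.05,-0.03],"angular": [0,0,0]},{"gripper": 255,"offset": [-0.24,-0.05,-0.03],"angular": [0,0,0]},{"gripper": 255,"offset": [-0.24,-0.05,-0.03],"angular": [0,0,0]},{"gripper": 255,"offset": [-0.24,-0.05,-0.03],"angular": [0,0,0]}]}}

```text
t: 12.0
eef_pos: [0.6352, -0.1818, 0.3315]
tool_rot: [-0.0, 0.672, 0.741, -0.001]
contact_force: [0.5, 0.8, -0.3]
gripper_width: -0.002
grasp_force: 0.0
```

Call:
{"method": "drive_tool", "body": {"deltas": [{"gripper": 255,"offset": [-0.24,-0.05,0],"angular": [0,0,0.5]},{"gripper": 255,"offset": [-0.24,-0.05,0],"angular": [0,0,0.5]},{"gripper": 255,"offset": [-0.24,-0.05,0],"angular": [0,0,0.5]},{"gripper": 255,"offset": [-0.24,-0.05,0],"angular": [0,0,0.5]},{"gripper": 255,"offset": [-0.24,-0.05,0],"angular": [0,0,0.5]}]}}

```text
t: 12.5
eef_pos: [0.6085, -0.4255, 0.331]
tool_rot: [-0.001, 0.804, 0.595, -0.002]
contact_force: [1.0, -0.1, 0.2]
gripper_width: -0.002
grasp_force: 0.0
```

```bash
python3 -c "
from h import *
I=optics.read_camera('side');J=optics.read_camera('top')
cv2.imwrite('pics/s6.png',np.hstack([cv2.resize(I[100:280,180:410],None,fx=1.7,fy=1.7),cv2.resize(J[80:260,130:350],None,fx=1.7,fy=1.7)]))
go(110,76,130)
for n,im,c,b in(('side',I,(235,158),(320,242)),('top',J,(175,181),(297,171))):
 for col,nr,z in(('yellow',c,.082),('green',c,.06),('blue',b,.082)):
  try:
    r=rect(n,col,z,im,nr); print(n,col,r,np.round([(r[0]-M)@xh,(r[0]-M)@yh],1))
  except Exception: print('none',n)"
```

```text
t 12.6 station now [   3.3 -483.8  257. ] F [-0.7 -0.6  0.2] w 0.001
offset [ 0.5574 -0.1219  0.1238] angular [-0.007  0.007 -0.516]
side yellow (array([538.8, 173.1]), array([41.9, 54.8]), 96.4) [ -3.4 125. ]
side green (array([542.3, 177.9]), array([59.1, 68.9]), 96.0) [  0.5 129.5]
side blue (array([565.6, -66.7]), array([38.8, 49.6]), 93.9) [  -0.3 -116.2]
top yellow (array([540.1, 176.6]), array([40.6, 51. ]), 95.7) [ -1.8 128.4]
top green (array([542. , 177.4]), array([57.5, 68. ]), 95.8) [  0.2 129. ]
top blue (array([565.2, -64.7]), array([38.8, 48.9]), 94.2) [  -0.5 -114.2]
```

View pics/s6.png

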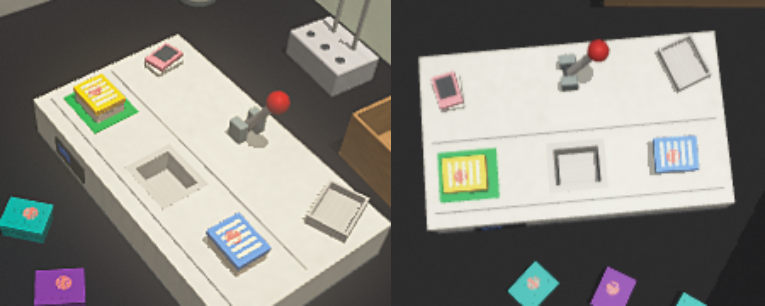

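The final picture shows the yellow block square inside the green pad, with 0.1° yaw and less than 3 mm off centre. The mould is empty with its floor down, the knob is back at its starting pixel, and the other items have not moved.

```bash
python3 -c "
from station import bot
print(bot.hand_in())"
```

```text
the job is handed in; nothing more can be done
None
```

I handed the job in at about 12.6 s. The yellow block lies squarely on the green pad, about 2 mm off centre and in line with it. The lever is fully back and the mould empty. The blue block measured unmoved, and the spare mould and cassettes look untouched in the last picture.

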